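# Espresso cups onto their matching saucers

### The job

Get the coffee set ready: stand each of the four coloured espresso cups upright in the middle of the saucer of its own colour, set down gently rather than dropped. Leave the saucers, the white flower mug and the egg timer where they are.

Things in the scene. Friction and masses are not known exactly. Their poses are not given: they have to be found in the camera images.
- red_cup: red handleless espresso cup, straight round wall 56 mm outside diameter from 16 mm up to the rim, 65 mm tall, wall 4 mm, foot 44 mm across, 0.1 to 0.2 kg, open at the top, pale floor inside; stands upright at the start. Origin: centre of its underside; z up through the mouth.
- yellow_cup: yellow handleless espresso cup, straight round wall 56 mm outside diameter from 16 mm up to the rim, 65 mm tall, wall 4 mm, foot 44 mm across, 0.1 to 0.2 kg, open at the top, pale floor inside; stands upright at the start. Origin: centre of its underside; z up through the mouth.
- blue_cup: blue handleless espresso cup, straight round wall 56 mm outside diameter from 16 mm up to the rim, 65 mm tall, wall 4 mm, foot 44 mm across, 0.1 to 0.2 kg, open at the top, pale floor inside; stands upright at the start. Origin: centre of its underside; z up through the mouth.
- green_cup: green handleless espresso cup, straight round wall 56 mm outside diameter from 16 mm up to the rim, 65 mm tall, wall 4 mm, foot 44 mm across, 0.1 to 0.2 kg, open at the top, pale floor inside; stands upright at the start. Origin: centre of its underside; z up through the mouth.
- red_saucer: red round saucer, 100 mm diameter, rim 13 mm high, loose (about 0.3 kg), lies right way up on the worktop. Flat floor 5 mm above its underside, about 72 mm across, where the cup stands. Origin: centre of its underside; z up.
- yellow_saucer: yellow round saucer, 100 mm diameter, rim 13 mm high, loose (about 0.3 kg), lies right way up on the worktop. Flat floor 5 mm above its underside, about 72 mm across, where the cup stands. Origin: centre of its underside; z up.
- blue_saucer: blue round saucer, 100 mm diameter, rim 13 mm high, loose (about 0.3 kg), lies right way up on the worktop. Flat floor 5 mm above its underside, about 72 mm across, where the cup stands. Origin: centre of its underside; z up.
- green_saucer: green round saucer, 100 mm diameter, rim 13 mm high, loose (about 0.3 kg), lies right way up on the worktop. Flat floor 5 mm above its underside, about 72 mm across, where the cup stands. Origin: centre of its underside; z up.
- flower_mug: bystander: small white mug with a flower pattern and a handle, 62x88x50 mm, loose. Origin: centre of the underside of its 62x88 outline; the handle points to -y of its own frame and ends 44 mm from the origin, the bowl of the mug is centred 14 mm to +y.
- egg_timer: bystander: teal wind-up egg timer, 63 mm round, 58 mm tall, loose. Origin: centre of its underside.

How it is judged:
By the outcome, as a careful person would: the job done as asked, in the order asked, and still so for the second after the job is handed in, with the robot touching nothing.
It also fails if it takes over 109 s, if anything falls off the work surface, if the arm or the gripper's body presses on something with over 40 N, if the wrist force passes 120 N, or if a joint passes its speed limit or range.

### The arm

A 6-joint arm with a two-finger parallel gripper is mounted at the origin on a cart in front of the work surface, level with it; the furniture and walls round the work are solid. World frame = base frame: x ahead of the robot, y to its left, z up, the work surface at z = 0. Lengths are in mm, angles in rad, forces in N, time in s.
With the tool pointing down it reaches from about 275 to 750 mm from the base axis. Payload 10.2 kg.
Tool frame: the origin (TCP) lies where the fingers leave the gripper's body, on its centre line; the fingertips stand 73 mm ahead of it and the grasp point (between the pads) lies 54 mm ahead of it (ctrl.tip_extent is the z of the fingertips in the tool frame, in mm); z points along the fingers, y is the line along which they close (so a half turn about z gives the same grasp; the last joint's range is limited). The gripper opens to 85 mm and grips with 20 to 120 N. Pads are 22 mm wide; open, the fingers measure 114 mm over their backs; the gripper's body (76 mm by 85 mm) begins 54 mm behind the grasp point. The pads swing forward as they close: fully open they stand 13 mm farther back than shut.
Start: joints at [1.089, 0.313, 1.498, -0, 1.331, -0.223], TCP at [134.371, 507.52, 303.894] pointing down, gripper open.
Joint ranges: [-2.94, 2.94], [-0.97, 2.17], [0.19, 2.56], [-1.23, 4.37], [0.02, 3.11], [-2.88, 2.88]. Speed limits (rad/s): [2.39, 2.39, 3.01, 3.14, 3.14, 3.14].

### API

Orientations are given as a unit quaternion [w, x, y, z].
In Python, from rig import readout, cams, order, ctrl gives the robot as it stands.
- The arm moves only by the tool run_rows, called as a command line: name --argument value ..., lists and objects as JSON in quotes. Schema: {"type":"object","properties":{"rows":{"type":"array","items":{"type":"object","properties":{"x":{"type":"number"},"y":{"type":"number"},"z":{"type":"number"},"drx":{"type":"number"},"dry":{"type":"number"},"drz":{"type":"number"}},"additionalProperties":false},"minItems":1,"maxItems":8},"jaw":{"type":"number"},"force":{"type":"number"},"only":{"type":"string"},"quiet":{"type":"boolean"},"lines":{"type":"string"}},"required":["rows"],"additionalProperties":false}. rows is a list of rows, 1 to 8 of them, each an object with the fields x, y, z (the shift in units of 5 mm), drx, dry, drz (a rotation vector in rad); a field left out counts as zero; each row is the pose to reach, as a shift and turn from the pose commanded when the call began, along the tool's axes at that moment; what a row does not reach only later rows make up. A row lasts 1/10 s, in which the tool goes at most 50 mm and 0.15 rad, less where a joint would pass 70% of its speed; a pose out of reach is approached as far as the arm can. jaw is the opening from 0.0 (shut) to 1.0 (fully open), set as the call begins (left out keeps the last). The fingers move at their own pace and stop on an object; force is the grip in N (left out, the last holds). Time passes only in rows, so rows that do not move let the fingers close. The tool returns the time, the measured TCP pose, the force, the opening and the grip force at its end. only (a regular expression) keeps the lines of the reply that match it, lines (a string "A,B") keeps lines A to B, and quiet returns only ok. Input that does not fit is refused with a message, and nothing moves.
- readout.sense(): the state, without advancing time (a new reading comes with each control period).
- cams.capture(name): name is "scene" or "side" or "wrist"; returns (picture, depth): 420x560x3 uint8, red, green, blue; 420x560 float32, mm along the optical axis (not along the pixel's ray), 0 where there is no reading.
- cams.calibration(name): a dict with "fx", "fy", "cx", "cy" (pixels), "position" and "attitude" of the camera in the world. Camera axes: x right, y down, z forward; pixel columns grow to the right and rows downward; lengths in mm; the calibration is good to about 2 mm. A picture is of the moment at which its call begins: read the wrist's pose just before it. calibration takes no time and is no camera call; for the wrist camera it gives the pose at the moment of the call.
- order.finish_job(): hands the job in; it is judged then, once.
Trained networks look in the newest picture that a camera, given by its name, has taken for a name from the list of things; names that differ only in an ending like _2 or _b are one class to them, and where a whole thing is asked for, a point or a joint stands for the part that bears it (a point fixed in the world has none). Each returns a list of dicts, best first, with "p" (0 to 1); they miss things now and then, are a little off and sometimes report something else, mostly with a low value. They report only what shows in the picture. A call takes as long as a camera call.
- cams.trace(target, camera): "pixels" (420x560 bool, what is visible of it) and "bbox" ([left, top, right, bottom] in pixels, round what is visible of it).
- cams.spot_point(target, camera): "uv" ([column, row] in pixels: a listed point, or the origin of a listed thing).
The state is a dict: "time_s": time; "joints": joint angles; "dq": joint speeds; "tau": joint torques, N m; "eef_pos": TCP position; "ee_rot": TCP orientation; "force": force on the tool from outside, world axes, zero at the start; "wrist_torque": the same for the moment, N m; "grip_width": opening from 0.0 (shut) to 1.0 (fully open); "grip_force": force on a finger pad.
Only numpy, scipy, OpenCV 4.12 (cv2) and the standard library are available. Lean on these libraries where they do the work, as an engineer would, in place of code of your own. Each camera call takes 0.05 s, during which the arm holds its last target. There are 200 camera calls.

## Working session

There is one attempt and no reset: what is moved stays moved. The work goes in short steps, Python scripts to look and compute and a tool call to move; the robot and the scene stay as the last step left them, time stands still between calls to the robot, and variables do not carry over. Pictures are saved under pics/ and viewed, at most 14 in all, crops included, and the job is handed in when it is done.

```bash
ls; mkdir -p pics; python3 - <<'E'
from rig import readout,cams,ctrl
import cv2,numpy as np
print(readout.sense(), ctrl.tip_extent)
ims=[]
for n in ("scene","side"):
    p,d=cams.capture(n); c=cams.calibration(n); print(n,c)
    cv2.imwrite(f"pics/{n}0.png",p[...,::-1]); 
E
```

```text
pics
{'time_s': 0.0, 'joints': array([ 1.08863446e+00,  3.13464506e-01,  1.49845362e+00,  1.20464804e-05,
        1.33097093e+00, -2.23375573e-01]), 'dq': array([-0.00040789,  0.00097244, -0.00047355, -0.00104893, -0.00047661,
       -0.00110816]), 'tau': array([ 7.12545698e-04, -4.12268579e+01, -2.59742385e+01, -1.27720778e-04,
        4.14270413e-03, -1.78933544e-05]), 'eef_pos': array([134.27099009, 507.37051168, 303.32135908]), 'ee_rot': array([-2.29441306e-04,  1.29033780e-01,  9.91639987e-01, -6.06263189e-04]), 'force': array([-0.29993675,  0.03969627, -0.31756435]), 'wrist_torque': array([ 0.05982101, -0.03056973,  0.00931418]), 'grip_force': 0.0, 'grip_width': 1.0033119740897924} 72.6
scene {'fx': 453.6597259798992, 'fy': 453.6597259798992, 'cx': 284.7845797454526, 'cy': 208.2250642833985, 'position': array([-387.32384816, -524.98646159,  928.18319098]), 'attitude': array([-0.33860506,  0.79027166, -0.46919791,  0.20166962])}
side {'fx': 394.2421375740436, 'fy': 394.2421375740436, 'cx': 276.5018691748089, 'cy': 208.9864490278657, 'position': array([322.68952372, 982.67691286, 758.02545015]), 'attitude': array([ 0.03397211, -0.05548536,  0.88456818, -0.46185107])}
```

View pics/scene0.png

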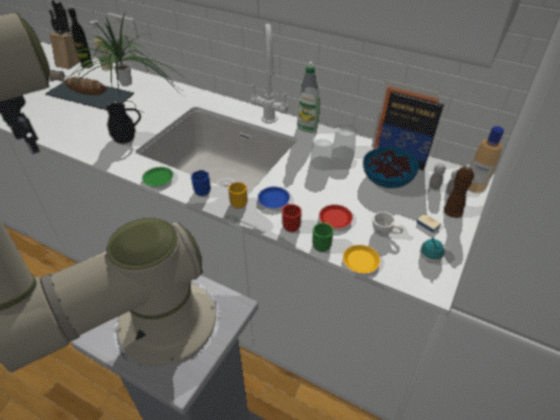

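View pics/side0.png

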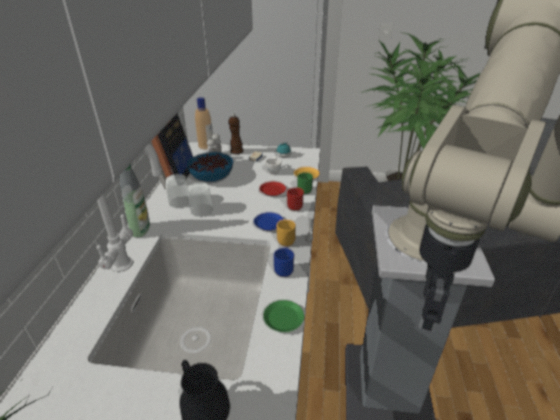

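```bash
cat > h.py <<'E'
from rig import readout,cams,ctrl
import cv2,numpy as np
from scipy.spatial.transform import Rotation as R
from scipy.optimize import least_squares
def rot(q): return R.from_quat(np.roll(q,-1))
def cloud(name,d):
    c=cams.calibration(name); v,u=np.indices(d.shape)
    P=np.stack([(u-c['cx'])/c['fx']*d,(v-c['cy'])/c['fy']*d,d],-1)
    return rot(c['attitude']).apply(P.reshape(-1,3)).reshape(P.shape)+c['position']
def circ(P,r):
    f=lambda x:np.hypot(P[:,0]-x[0],P[:,1]-x[1])-r
    s=least_squares(f,P[:,:2].mean(0),loss='soft_l1',f_scale=1.5); return s.x,np.abs(s.fun).mean()
def find(thing,name,X,minp=.3):
    """X cloud; rim fit for the best detection"""
    out=[]
    for t in cams.trace(thing,name)[:2]:
        m=cv2.erode(t['pixels'].astype(np.uint8),np.ones((2,2)))>0
        P=X[m]; P=P[np.isfinite(P).all(1)]
        if len(P)<20: continue
        o=[thing,name,round(t['p'],2),len(P),'top',np.percentile(P[:,2],[5,98]).round(),'med',np.median(P,0).round()]
        if 'cup' in thing or 'timer' in thing:
            top=65; S=P[(P[:,2]>top-9)]; rr=27
            if 'cup' in thing and len(S)>10: o+=['rim',*circ(S,rr)]
        if 'saucer' in thing:
            # outer rim: mask contour ray-plane at z=13
            S=P[P[:,2]>10]; 
            if len(S)>10: o+=['ring',*circ(S,48.5)]
        print(*[x.round(1) if hasattr(x,'round') else x for x in o])
E
python3 - <<'E'
from h import *
for n in ("scene","side"):
    p,d=cams.capture(n); X=cloud(n,d); X[d==0]=np.nan
    for c in "red yellow blue green".split():
        for k in ("cup","saucer"): find(f"{c}_{k}",n,X)
    for k in ("flower_mug","egg_timer"): find(k,n,X)
E
```

```text
red_cup scene 0.75 442 top [14. 65.] med [ 398. -116.   43.] rim [ 409.4 -111.1] 1.7
red_cup scene 0.71 381 top [18. 57.] med [ 474. -490.   41.] rim [ 471.8 -470. ] 1.2
red_saucer scene 0.85 501 top [ 2. 13.] med [ 505. -208.    5.] ring [ 493.2 -206.2] 4.7
yellow_cup scene 0.64 363 top [17. 65.] med [411.  63.  44.] rim [418.3  72.7] 1.9
yellow_saucer scene 0.65 762 top [ 2. 13.] med [ 391. -333.    6.] ring [ 382.8 -330.1] 4.1
blue_cup scene 0.6 404 top [11. 66.] med [402. 192.  43.] rim [411.  199.5] 2.2
blue_saucer scene 0.78 487 top [ 2. 14.] med [487. -10.   6.] ring [479.9 -11.8] 4.1
green_cup scene 0.86 491 top [14. 66.] med [ 373. -222.   43.] rim [ 384.2 -217.8] 1.6
green_cup scene 0.45 763 top [ 2. 13.] med [ 391. -333.    6.]
green_saucer scene 0.85 465 top [ 1. 14.] med [397. 361.   6.] ring [392.  358.3] 4.7
flower_mug scene 0.77 450 top [11. 49.] med [ 515. -347.   32.]
egg_timer scene 0.84 446 top [14. 56.] med [ 476. -491.   40.]
red_cup side 0.68 320 top [11. 67.] med [408. -91.  46.] rim [ 411.8 -110.7] 2.0
red_saucer side 0.72 243 top [ 5. 14.] med [ 501. -214.    8.] ring [ 502.1 -197.2] 8.5
yellow_cup side 0.62 386 top [14. 68.] med [417.  92.  45.] rim [420.5  73. ] 1.8
yellow_cup side 0.23 169 top [16. 53.] med [ 512. -324.   37.]
yellow_saucer side 0.63 112 top [ 6. 15.] med [ 379. -356.   10.] ring [ 386.9 -323.1] 4.8
blue_cup side 0.78 474 top [15. 67.] med [411. 219.  44.] rim [412.8 200.8] 1.7
blue_cup side 0.61 151 top [12. 56.] med [ 488. -467.   35.]
blue_saucer side 0.58 402 top [ 5. 18.] med [489. -19.   8.] ring [482.9  -7.4] 6.4
green_cup side 0.72 237 top [17. 67.] med [ 380. -198.   48.] rim [ 386.9 -217.5] 1.9
green_saucer side 0.64 997 top [ 5. 16.] med [394. 356.   8.] ring [394.4 361.9] 4.8
flower_mug side 0.67 186 top [10. 52.] med [ 513. -324.   37.]
egg_timer side 0.55 139 top [14. 55.] med [ 487. -467.   36.]
```

The scene view shows the four cups in a row: blue (201,183), yellow (238,195), red (291,217) and green (322,237). The saucers are green (157,177), blue (274,198), red (336,217) and yellow (361,260). The side view agrees with this, and the flower mug and timer sit at the right end. The second red_cup hit at (474,-490) is really the timer. The cup fits agree between the two cameras, so I'll refine the saucers with a contour fit and align the tool with the world axes.

The manual's scale: shifts go in units of 5 mm. Converting my numbers, -195 mm is -39, -255 mm is -51.

```bash
cat >> h.py <<'E'
def saucer(c,name,z=13,r=50):
    t=cams.trace(c+"_saucer",name)
    if not t: return print(c,name,'none')
    t=t[0]; cal=cams.calibration(name)
    ct=max(cv2.findContours(t['pixels'].astype(np.uint8),cv2.RETR_EXTERNAL,cv2.CHAIN_APPROX_NONE)[0],key=cv2.contourArea)
    uv=cv2.convexHull(ct)[:,0].astype(float)
    b=t['bbox']; D=rot(cal['attitude']).apply(np.c_[(uv[:,0]-cal['cx'])/cal['fx'],(uv[:,1]-cal['cy'])/cal['fy'],np.ones(len(uv))])
    P=cal['position']+D*((z-cal['position'][2])/D[:,2])[:,None]
    f=lambda x:np.hypot(P[:,0]-x[0],P[:,1]-x[1])-x[2]
    s=least_squares(f,[*P[:,:2].mean(0),r],loss='soft_l1',f_scale=1.5)
    print(c,name,round(t['p'],2),'saucer',s.x.round(1),'res',np.abs(s.fun).mean().round(1))
E
python3 - <<'E'
from h import *
for n in ("scene","side"):
    cams.capture(n)
    for c in "red yellow blue green".split(): saucer(c,n)
E
```

```text
red scene 0.76 saucer [ 499.5 -208.2   48. ] res 0.9
yellow scene 0.57 saucer [ 386.6 -331.7   49.4] res 0.5
blue scene 0.67 saucer [483.8 -10.8  48.1] res 0.5
green scene 0.77 saucer [395.  359.1  48.7] res 0.6
red side 0.54 saucer [ 498.  -210.7   52.1] res 2.6
yellow side 0.74 saucer [ 389.  -338.3   46.8] res 0.8
blue side 0.87 saucer [485.8 -13.7  49.7] res 1.4
green side 0.75 saucer [395.4 356.8  49.6] res 0.6
```

run_rows --rows '[{"x":-4, "y":-10, "drz":-0.13}, {"x":-8, "y":-20, "drz":-0.2588}, {"x":-15, "y":-27, "drz":-0.2588}, {"x":-22, "y":-34, "drz":-0.2588}, {"x":-29, "y":-41, "drz":-0.2588}, {"x":-36, "y":-48, "drz":-0.2588}, {"x":-39, "y":-51, "drz":-0.2588}, {"x":-39, "y":-51, "drz":-0.2588}]' --jaw 1.0 --force 40

```text
time_s: 2.5
eef_pos: [258.8, 209.2, 304.1]
ee_rot: [0.0, 0.002, 1.0, -0.0]
force: [-0.9, 0.4, -0.4]
grip_width: 0.997
grip_force: 0.0
```

```bash
python3 - <<'E'
from h import *
print(readout.sense()['eef_pos'],rot(readout.sense()['ee_rot']).as_matrix().round(3))
p,d=cams.capture("wrist"); cv2.imwrite("pics/w1.png",p[...,::-1]);print(cams.calibration("wrist"))
E
```

```text
[258.82250241 209.16830191 304.13177823] [[-1.     0.005  0.001]
 [ 0.005  1.    -0.   ]
 [-0.001 -0.    -1.   ]]
{'fx': 346.30111291078555, 'fy': 346.30111291078555, 'cx': 277.6912605504276, 'cy': 209.55335239207832, 'position': array([176.21339765, 211.06282059, 374.07547443]), 'attitude': array([0.11450327, 0.69916548, 0.69641844, 0.11427158])}
```

View pics/w1.png

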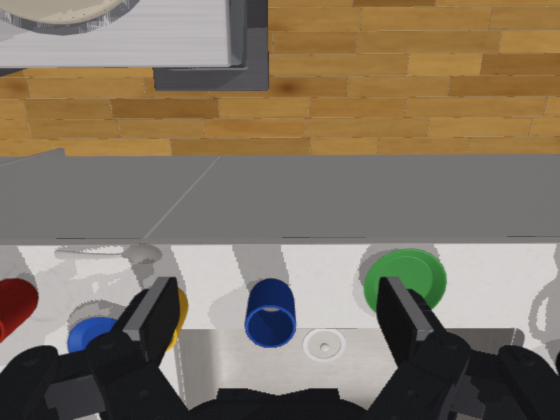

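```bash
cat >> h.py <<'E'
def look(cups,saucers):
    s=readout.sense(); p,d=cams.capture("wrist"); X=cloud("wrist",d); X[d==0]=np.nan
    print('tcp',s['eef_pos'].round(1),'t',round(s['time_s'],1))
    for c in cups: find(c+"_cup","wrist",X)
    for c in saucers: saucer(c,"wrist")
    return p
E
python3 - <<'E'
from h import *
look(["blue","yellow"],["blue","green"])
E
```

```text
tcp [258.2 210.3 304.1] t 2.5
blue_cup wrist 0.86 2825 top [12. 65.] med [420. 202.  45.] rim [410.9 201.5] 1.5
yellow_cup wrist 0.62 291 top [-0. 65.] med [420.  99.  30.] rim [418.4  73.7] 0.7
blue wrist 0.94 saucer [474.6 -12.7  38.6] res 4.6
green wrist 0.76 saucer [392.4 361.7  48.9] res 0.3
```

The wrist view shows the blue cup at (270,315) beside the sink edge and the green saucer at (405,282). Blue cup measures (411,201), which matches the other cameras. Next I'll grasp it.

run_rows --rows '[{"x":-9, "y":-0.6, "z":6}, {"x":-18, "y":-1.2, "z":12}, {"x":-27, "y":-1.8, "z":18}, {"x":-30.7, "y":-2, "z":23}, {"x":-30.7, "y":-2, "z":31}, {"x":-30.7, "y":-2, "z":38}, {"x":-30.7, "y":-2, "z":41.2}, {"x":-30.7, "y":-2, "z":41.2}]' --jaw 1.0 --force 40

```text
time_s: 3.6
eef_pos: [409.8, 201.7, 95.9]
ee_rot: [-0.002, -0.001, 1.0, -0.0]
force: [0.3, -0.2, 0.3]
grip_width: 0.998
grip_force: 0.0
```

run_rows --rows '[{}, {}, {}, {}, {}]' --jaw 0.0 --force 40

```text
time_s: 4.1
eef_pos: [411.6, 201.5, 99.4]
ee_rot: [0.001, -0.0, 1.0, 0.0]
force: [-1.2, 0.9, 5.1]
grip_width: 0.648
grip_force: 42.2
```

run_rows --rows '[{"z":-5}, {"z":-13}, {"y":-4, "z":-21}, {"x":-3, "y":-11, "z":-24}, {"x":-6, "y":-19.6, "z":-24}, {"x":-9, "y":-28.4, "z":-24}, {"x":-12, "y":-36.6, "z":-24}, {"x":-14.7, "y":-41.6, "z":-24}]'

```text
time_s: 4.9
eef_pos: [485.1, -9.4, 218.9]
ee_rot: [0.001, 0.001, 1.0, -0.0]
force: [0.8, 0.7, -1.3]
grip_width: 0.644
grip_force: 43.4
```

run_rows --rows '[{"y":-0.8}, {"y":-1}, {"y":-1}]'

```text
time_s: 5.2
eef_pos: [484.2, -11.1, 218.2]
ee_rot: [0.0, -0.0, 1.0, 0.0]
force: [-0.5, 0.4, -1.5]
grip_width: 0.643
grip_force: 43.4
```

```bash
python3 - <<'E'
from h import *
p=look(["blue"],["blue"])
cv2.imwrite("pics/w2.png",p[...,::-1])
cams.capture("scene");saucer("blue","scene");cams.capture("side");saucer("blue","side")
E
```

```text
tcp [484.2 -11.1 218.2] t 5.2
blue_cup wrist 0.79 20201 top [127. 184.] med [498. -10. 168.] rim [482.9 -10.5] 1.8
blue wrist 0.8 saucer [485.6 -10.6  49.1] res 0.2
blue scene 0.71 saucer [483.1 -10.4  51. ] res 1.2
blue side none
```

View pics/w2.png

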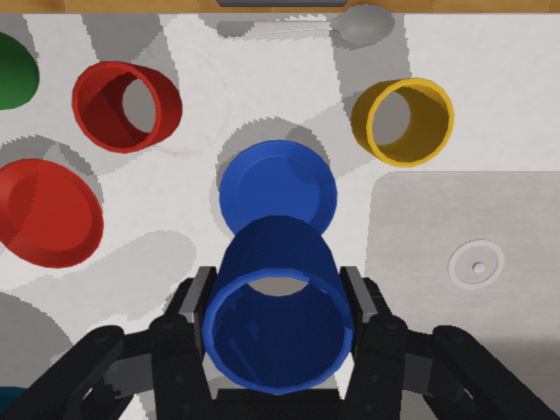

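The wrist view shows the held cup at (278,320) and the blue saucer at (278,190), measured at (485.6,-10.6). The red cup, red saucer and yellow cup are also visible. I'll lower it, slowing down at the end.

run_rows --rows '[{"x":-0.2, "y":0.1, "z":6}, {"x":-0.2, "y":0.1, "z":13}, {"x":-0.2, "y":0.1, "z":18.4}, {"x":-0.2, "y":0.1, "z":20.8}, {"x":-0.2, "y":0.1, "z":21.8}, {"x":-0.2, "y":0.1, "z":22.2}, {"x":-0.2, "y":0.1, "z":22.4}, {"x":-0.2, "y":0.1, "z":22.4}]'

```text
time_s: 6.35
eef_pos: [486.0, -11.5, 106.7]
ee_rot: [0.001, -0.0, 1.0, -0.0]
force: [0.3, 0.4, -1.2]
grip_width: 0.643
grip_force: 43.4
```

run_rows --rows '[{"z":0.1}, {"z":0.2}, {"z":0.2}]'

```text
time_s: 6.65
eef_pos: [485.7, -11.4, 105.1]
ee_rot: [0.0, -0.0, 1.0, -0.0]
force: [0.2, -0.7, -1.1]
grip_width: 0.646
grip_force: 43.4
```

In the tool's units: 1 mm is 0.2, 0.5 mm is 0.1.

run_rows --rows '[{"z":0.1}, {"z":0.2}, {"z":0.2}]'

```text
time_s: 6.95
eef_pos: [485.7, -11.4, 104.4]
ee_rot: [0.0, -0.0, 1.0, -0.0]
force: [-2.5, 0.3, 6.4]
grip_width: 0.645
grip_force: 44.1
```

run_rows --rows '[{"z":0.1}, {"z":0.2}, {"z":0.2}]'

```text
time_s: 7.25
eef_pos: [485.8, -11.4, 104.3]
ee_rot: [0.0, -0.0, 1.0, -0.0]
force: [-6.9, 1.7, 18.9]
grip_width: 0.645
grip_force: 45.1
```

Contact is at a measured TCP z of about 104.4. I'll ease off, release and lift.

In the tool's units: -1 mm is -0.2, -0.5 mm is -0.1.

run_rows --rows '[{"z":-0.1}, {"z":-0.2}, {"z":-0.2}]'

```text
time_s: 7.55
eef_pos: [485.7, -11.4, 104.4]
ee_rot: [0.0, -0.0, 1.0, -0.0]
force: [-3.3, 0.1, 7.0]
grip_width: 0.643
grip_force: 44.1
```

run_rows --rows '[{}, {}, {}, {}]' --jaw 1.0

```text
time_s: 7.95
eef_pos: [485.6, -11.4, 103.8]
ee_rot: [-0.0, 0.0, 1.0, 0.0]
force: [-0.4, -0.2, -0.8]
grip_width: 0.999
grip_force: 0.0
```

run_rows --rows '[{"z":-2}, {"z":-8}, {"z":-16}, {"z":-22}, {"z":-23}, {"z":-23}]'

```text
time_s: 8.55
eef_pos: [485.7, -11.4, 219.8]
ee_rot: [0.001, -0.0, 1.0, -0.0]
force: [-0.9, 0.5, -0.8]
grip_width: 1.0
grip_force: 0.0
```

```bash
python3 - <<'E'
from h import *
p=look(["red","yellow","blue"],["red","blue"])
cams.capture("scene");saucer("red","scene");saucer("blue","scene")
cv2.imwrite("pics/w3.png",p[...,::-1])
E
```

```text
tcp [485.7 -11.4 219.8] t 8.6
red_cup wrist 0.84 7840 top [ 5. 65.] med [ 410. -121.   40.] rim [ 410.9 -109.3] 1.6
yellow_cup wrist 0.73 7157 top [ 5. 65.] med [420.  83.  39.] rim [420.   71.3] 1.6
blue_cup wrist 0.58 5655 top [10. 69.] med [495. -11.  43.] rim [484.8 -11. ] 1.6
red wrist 0.64 saucer [ 498.6 -205.9   49. ] res 0.2
blue wrist 0.81 saucer [484.1 -10.4  48.8] res 0.2
red scene 0.9 saucer [ 500.7 -207.    48. ] res 1.1
blue scene 0.67 saucer [483.8 -10.6  49.4] res 0.7
```

View pics/w3.png

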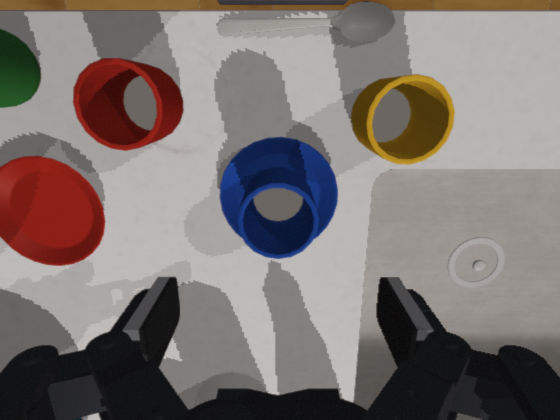

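The blue cup stands upright on its saucer at (278,215), within about 1 mm of centre. Red cup is at (128,103) in the picture, which is (411,-110) in the world. Moving to it.

run_rows --rows '[{"x":5, "y":-6.6}, {"x":10, "y":-13.2}, {"x":15, "y":-19.7, "z":4}, {"x":15, "y":-19.7, "z":12}, {"x":15, "y":-19.7, "z":19}, {"x":15, "y":-19.7, "z":23}, {"x":15, "y":-19.7, "z":24.2}, {"x":15, "y":-19.7, "z":24.2}]' --jaw 1.0 --force 40

```text
time_s: 9.8
eef_pos: [410.6, -109.8, 97.7]
ee_rot: [-0.0, -0.0, 1.0, 0.0]
force: [0.3, -0.3, 0.6]
grip_width: 0.999
grip_force: 0.0
```

run_rows --rows '[{}, {}, {}, {}, {}]' --jaw 0.0 --force 40

```text
time_s: 10.3
eef_pos: [411.2, -110.1, 99.2]
ee_rot: [0.001, -0.0, 1.0, -0.001]
force: [-2.1, 0.3, 8.9]
grip_width: 0.64
grip_force: 41.2
```

run_rows --rows '[{"z":-4}, {"z":-12}, {"z":-20}, {"z":-23.6}, {"z":-24}, {"z":-24}]'

```text
time_s: 10.9
eef_pos: [410.4, -109.7, 217.7]
ee_rot: [0.0, -0.0, 1.0, -0.0]
force: [0.1, -0.8, -1.6]
grip_width: 0.644
grip_force: 43.3
```

run_rows --rows '[{"x":-4, "y":-4.4}, {"x":-10, "y":-10.8}, {"x":-15.6, "y":-17}, {"x":-17.6, "y":-19.2}, {"x":-17.8, "y":-19.4}, {"x":-17.8, "y":-19.4}]'

```text
time_s: 11.5
eef_pos: [499.0, -206.3, 216.3]
ee_rot: [-0.001, 0.0, 1.0, 0.001]
force: [-1.3, 0.1, -1.9]
grip_width: 0.644
grip_force: 43.3
```

```bash
python3 - <<'E'
from h import *
look(["red","green"],["red","yellow"])
E
```

```text
tcp [ 499.  -206.3  216.3] t 11.5
red_cup wrist 0.88 20612 top [125. 183.] med [ 511. -205.  166.] rim [ 496.3 -205.6] 1.8
green_cup wrist 0.9 7002 top [ 6. 66.] med [ 382. -220.   14.] rim [ 386.2 -217.2] 1.8
red wrist 0.85 saucer [ 501.7 -208.    49.5] res 0.3
yellow wrist 0.77 saucer [ 387.7 -332.6   49.4] res 0.1
```

run_rows --rows '[{"x":-0.1, "z":6}, {"x":-0.1, "z":13}, {"x":-0.1, "z":18.4}, {"x":-0.1, "z":20.8}, {"x":-0.1, "z":21.8}, {"x":-0.1, "z":22.2}, {"x":-0.1, "z":22.4}, {"x":-0.1, "z":22.4}]'

```text
time_s: 12.55
eef_pos: [500.4, -207.1, 106.8]
ee_rot: [0.001, -0.0, 1.0, -0.0]
force: [-0.5, -0.9, -1.3]
grip_width: 0.642
grip_force: 43.3
```

run_rows --rows '[{"z":0.1}, {"z":0.2}, {"z":0.3}, {"z":0.3}]'

```text
time_s: 12.95
eef_pos: [500.1, -206.9, 104.4]
ee_rot: [-0.0, -0.0, 1.0, 0.0]
force: [0.2, -0.3, -2.7]
grip_width: 0.64
grip_force: 43.3
```

In the tool's units: 0.8 mm is 0.16, 0.4 mm is 0.08.

run_rows --rows '[{"z":0.08}, {"z":0.16}, {"z":0.16}]'

```text
time_s: 13.25
eef_pos: [500.2, -206.9, 104.2]
ee_rot: [0.0, -0.0, 1.0, -0.0]
force: [-2.5, 1.9, 6.1]
grip_width: 0.642
grip_force: 44.0
```

Light contact. Release and lift.

run_rows --rows '[{}, {}, {}, {}]' --jaw 1.0

```text
time_s: 13.65
eef_pos: [500.1, -206.9, 103.5]
ee_rot: [-0.0, 0.0, 1.0, 0.0]
force: [-0.1, 0.2, 0.1]
grip_width: 0.998
grip_force: 0.0
```

run_rows --rows '[{"z":-2}, {"z":-8}, {"z":-16}, {"z":-22}, {"z":-23}, {"z":-23}]'

```text
time_s: 14.25
eef_pos: [500.2, -207.0, 219.6]
ee_rot: [0.001, -0.0, 1.0, -0.001]
force: [-0.5, -0.2, -0.5]
grip_width: 0.999
grip_force: 0.0
```

```bash
python3 - <<'E'
from h import *
look(["red","green"],["red","yellow"])
cams.capture("scene");saucer("yellow","scene")
E
```

```text
tcp [ 500.2 -207.   219.6] t 14.2
red_cup wrist 0.94 5668 top [10. 69.] med [ 509. -206.   42.] rim [ 498.2 -206.1] 1.6
green_cup wrist 0.63 6732 top [ 5. 65.] med [ 382. -219.   11.] rim [ 385.2 -217. ] 1.7
red wrist 0.63 saucer [ 498.8 -207.    48.5] res 0.3
yellow wrist 0.91 saucer [ 386.2 -329.8   48.9] res 0.2
yellow scene 0.73 saucer [ 385.9 -331.4   48.5] res 0.5
```

run_rows --rows '[{"x":8, "y":-0.8}, {"x":16, "y":-1.6}, {"x":22.9, "y":-2.1, "z":3}, {"x":22.9, "y":-2.1, "z":12}, {"x":22.9, "y":-2.1, "z":19}, {"x":22.9, "y":-2.1, "z":23}, {"x":22.9, "y":-2.1, "z":24.1}, {"x":22.9, "y":-2.1, "z":24.1}]' --jaw 1.0 --force 40

```text
time_s: 15.4
eef_pos: [385.6, -217.3, 97.9]
ee_rot: [-0.0, -0.0, 1.0, 0.0]
force: [0.9, -1.9, -0.0]
grip_width: 0.996
grip_force: 0.0
```

run_rows --rows '[{}, {}, {}, {}, {}]' --jaw 0.0 --force 40

```text
time_s: 15.9
eef_pos: [386.1, -217.7, 99.3]
ee_rot: [0.001, -0.0, 1.0, -0.001]
force: [-1.2, 1.3, 7.1]
grip_width: 0.655
grip_force: 41.0
```

run_rows --rows '[{"z":-4}, {"z":-12}, {"z":-20}, {"z":-23.6}, {"z":-24}, {"z":-24}]'

```text
time_s: 16.5
eef_pos: [385.5, -217.2, 217.9]
ee_rot: [0.0, 0.0, 1.0, -0.0]
force: [0.5, -0.8, -1.0]
grip_width: 0.653
grip_force: 43.0
```

In the tool's units: 310 mm is 62, 274 mm is 54.8.

run_rows --rows '[{"y":4}, {"y":12}, {"y":20.4}, {"y":29}, {"y":37.6}, {"y":46.2}, {"y":54.8}, {"y":62}]'

```text
time_s: 17.3
eef_pos: [384.7, 94.6, 216.8]
ee_rot: [-0.001, -0.0, 1.0, 0.0]
force: [0.2, -1.2, -1.3]
grip_width: 0.65
grip_force: 43.0
```

run_rows --rows '[{"y":8}, {"y":16.4}, {"x":-0.6, "y":24.8}, {"x":-1, "y":33.2}, {"x":-1.4, "y":41.6}, {"x":-1.7, "y":48}, {"x":-1.7, "y":52.4}, {"x":-1.7, "y":53.4}]'

```text
time_s: 18.1
eef_pos: [393.3, 361.1, 216.1]
ee_rot: [-0.001, -0.001, 1.0, -0.001]
force: [0.2, 0.2, -0.7]
grip_width: 0.654
grip_force: 43.0
```

run_rows --rows '[{}, {}]'

```text
time_s: 18.3
eef_pos: [394.0, 358.7, 217.3]
ee_rot: [-0.001, 0.0, 1.0, -0.001]
force: [-0.4, -1.1, -1.1]
grip_width: 0.65
grip_force: 43.0
```

```bash
python3 - <<'E'
from h import *
look(["green"],["green"])
cams.capture("side");saucer("green","side")
E
```

```text
tcp [394.  358.7 217.3] t 18.3
green_cup wrist 0.91 20482 top [126. 184.] med [407. 359. 167.] rim [391.7 359. ] 1.8
green wrist 0.88 saucer [395.7 360.1  49.2] res 0.2
green side 0.97 saucer [395.2 357.1  47.7] res 0.4
```

run_rows --rows '[{"x":-0.1, "z":6}, {"x":-0.1, "z":13}, {"x":-0.1, "z":18.4}, {"x":-0.1, "z":20.8}, {"x":-0.1, "z":21.8}, {"x":-0.1, "z":22.2}, {"x":-0.1, "z":22.5}, {"x":-0.1, "z":22.5}]'

```text
time_s: 19.35
eef_pos: [394.9, 359.8, 106.4]
ee_rot: [0.001, -0.0, 1.0, 0.0]
force: [-0.2, 0.6, -1.7]
grip_width: 0.654
grip_force: 43.0
```

run_rows --rows '[{"z":0.08}, {"z":0.16}, {"z":0.16}]'

```text
time_s: 19.65
eef_pos: [394.6, 359.6, 104.9]
ee_rot: [0.0, -0.0, 1.0, 0.0]
force: [-0.1, 0.4, -0.6]
grip_width: 0.648
grip_force: 43.0
```

run_rows --rows '[{"z":0.08}, {"z":0.14}, {"z":0.14}]'

```text
time_s: 19.95
eef_pos: [394.7, 359.6, 104.4]
ee_rot: [0.0, -0.0, 1.0, 0.0]
force: [-0.8, -1.2, 4.2]
grip_width: 0.646
grip_force: 43.4
```

run_rows --rows '[{}, {}, {}, {}]' --jaw 1.0

```text
time_s: 20.35
eef_pos: [394.6, 359.6, 104.0]
ee_rot: [-0.0, -0.0, 1.0, -0.0]
force: [0.2, 0.3, -0.2]
grip_width: 0.995
grip_force: 0.0
```

run_rows --rows '[{"z":-2}, {"z":-8}, {"z":-16}, {"z":-22}, {"z":-23}, {"z":-23}]'

```text
time_s: 20.95
eef_pos: [394.7, 359.7, 220.1]
ee_rot: [0.001, -0.0, 1.0, 0.001]
force: [-0.1, 0.6, -0.7]
grip_width: 1.0
grip_force: 0.0
```

```bash
python3 - <<'E'
from h import *
look(["green"],["green"])
E
```

```text
tcp [394.7 359.7 220.1] t 20.9
green_cup wrist 0.96 5627 top [10. 69.] med [403. 360.  43.] rim [392.9 359.5] 1.6
green wrist 0.74 saucer [392.9 359.   48.5] res 0.3
```

run_rows --rows '[{"x":-0.6, "y":-8}, {"x":-1.6, "y":-16.4}, {"x":-2.4, "y":-24.8}, {"x":-3.2, "y":-33.2}, {"x":-4, "y":-41.6}, {"x":-4.8, "y":-50}, {"x":-5, "y":-55.4}, {"x":-5, "y":-57.4}]'

```text
time_s: 21.9
eef_pos: [419.4, 70.7, 218.3]
ee_rot: [-0.001, 0.001, 1.0, 0.0]
force: [-0.5, 0.1, -0.1]
grip_width: 1.003
grip_force: 0.0
```

run_rows --rows '[{}, {}]'

```text
time_s: 22.1
eef_pos: [419.5, 73.4, 218.7]
ee_rot: [-0.0, -0.0, 1.0, 0.0]
force: [-0.3, 0.1, -0.4]
grip_width: 0.999
grip_force: 0.0
```

```bash
python3 - <<'E'
from h import *
look(["yellow"],["blue"])
E
```

```text
tcp [419.5  73.4 218.7] t 22.1
yellow_cup wrist 0.71 5387 top [ 6. 66.] med [430.  73.  39.] rim [419.6  72.6] 1.6
blue wrist 0.79 saucer [486.1 -10.5  49.4] res 0.3
```

Green is centred. I'm already above the yellow cup, so I'll descend and grasp.

run_rows --rows '[{"z":6}, {"z":14}, {"z":21}, {"z":23.6}, {"z":24.2}, {"z":24.2}]' --jaw 1.0 --force 40

```text
time_s: 22.85
eef_pos: [419.7, 73.1, 98.2]
ee_rot: [-0.0, -0.0, 1.0, 0.0]
force: [0.6, -0.3, 0.7]
grip_width: 1.001
grip_force: 0.0
```

run_rows --rows '[{}, {}, {}, {}, {}]' --jaw 0.0 --force 40

```text
time_s: 23.35
eef_pos: [420.0, 72.7, 99.0]
ee_rot: [0.001, -0.0, 1.0, -0.0]
force: [-0.8, 1.0, 6.0]
grip_width: 0.629
grip_force: 42.0
```

run_rows --rows '[{"z":-4}, {"z":-12}, {"z":-20}, {"z":-23.6}, {"z":-24}, {"z":-24}]'

```text
time_s: 23.95
eef_pos: [419.4, 72.6, 217.8]
ee_rot: [0.0, 0.0, 1.0, -0.0]
force: [0.4, -1.0, -1.2]
grip_width: 0.634
grip_force: 42.8
```

run_rows --rows '[{"y":-4}, {"x":0.6, "y":-12}, {"x":1.2, "y":-20.4}, {"x":1.8, "y":-29}, {"x":2.4, "y":-37.6}, {"x":3, "y":-46.2}, {"x":3.6, "y":-54.8}, {"x":4.2, "y":-62}]'

```text
time_s: 24.75
eef_pos: [397.7, -239.3, 216.4]
ee_rot: [-0.001, 0.001, 1.0, 0.001]
force: [0.7, 0.7, -0.7]
grip_width: 0.634
grip_force: 42.9
```

run_rows --rows '[{"x":0.8, "y":-7}, {"x":1.6, "y":-13}, {"x":2.2, "y":-17}, {"x":2.4, "y":-18.6}, {"x":2.4, "y":-18.7}, {"x":2.4, "y":-18.7}]'

```text
time_s: 25.35
eef_pos: [386.7, -330.0, 217.4]
ee_rot: [-0.0, -0.0, 1.0, 0.001]
force: [0.8, 0.4, -1.5]
grip_width: 0.635
grip_force: 42.9
```

```bash
python3 - <<'E'
from h import *
look(["yellow"],["yellow"])
cams.capture("scene");saucer("yellow","scene")
E
```

```text
tcp [ 386.7 -330.   217.4] t 25.4
yellow_cup wrist 0.56 20325 top [126. 184.] med [ 400. -329.  167.] rim [ 384.7 -329.4] 1.8
yellow wrist 0.93 saucer [ 387.6 -331.9   49.2] res 0.2
yellow scene 0.59 saucer [ 386.7 -331.7   49.5] res 0.4
```

Saucer is at (386.8,-331.3), and the commanded pose is within 1 mm of it. Lowering.

In the tool's units: 112.5 mm is 22.5, 111 mm is 22.2.

run_rows --rows '[{"x":-0.06, "y":-0.08, "z":6}, {"x":-0.06, "y":-0.08, "z":13}, {"x":-0.06, "y":-0.08, "z":18.4}, {"x":-0.06, "y":-0.08, "z":20.8}, {"x":-0.06, "y":-0.08, "z":21.8}, {"x":-0.06, "y":-0.08, "z":22.2}, {"x":-0.06, "y":-0.08, "z":22.5}, {"x":-0.06, "y":-0.08, "z":22.5}]'

```text
time_s: 26.4
eef_pos: [387.2, -331.6, 106.4]
ee_rot: [0.0, -0.0, 1.0, -0.001]
force: [0.2, -1.1, -2.1]
grip_width: 0.633
grip_force: 42.8
```

run_rows --rows '[{"z":0.08}, {"z":0.16}, {"z":0.16}]'

```text
time_s: 26.7
eef_pos: [387.0, -331.3, 105.0]
ee_rot: [0.0, -0.0, 1.0, -0.0]
force: [-0.6, -0.4, -1.3]
grip_width: 0.634
grip_force: 42.8
```

run_rows --rows '[{"z":0.08}, {"z":0.14}, {"z":0.14}]'

```text
time_s: 27.0
eef_pos: [386.9, -331.3, 104.1]
ee_rot: [0.0, -0.0, 1.0, 0.0]
force: [0.1, 0.2, 0.3]
grip_width: 0.636
grip_force: 43.0
```

In the tool's units: 0.3 mm is 0.06.

run_rows --rows '[{"z":0.06}, {"z":0.06}]'

```text
time_s: 27.2
eef_pos: [386.9, -331.3, 104.1]
ee_rot: [0.0, -0.0, 1.0, -0.0]
force: [-1.5, 1.6, 4.5]
grip_width: 0.634
grip_force: 43.4
```

run_rows --rows '[{}, {}, {}, {}]' --jaw 1.0

```text
time_s: 27.6
eef_pos: [386.9, -331.3, 103.7]
ee_rot: [-0.0, 0.0, 1.0, 0.0]
force: [-0.4, -0.6, -0.4]
grip_width: 0.998
grip_force: 0.0
```

run_rows --rows '[{"z":-2}, {"z":-8}, {"z":-16}, {"z":-24}, {"z":-30}, {"z":-30}]'

```text
time_s: 28.2
eef_pos: [387.6, -332.1, 258.5]
ee_rot: [0.003, -0.0, 1.0, -0.003]
force: [0.6, 0.6, -0.2]
grip_width: 0.994
grip_force: 0.0
```

```bash
python3 - <<'E'
from h import *
look(["yellow"],["yellow"])
for n in ("scene","side"):
    p,d=cams.capture(n); X=cloud(n,d); X[d==0]=np.nan
    cv2.imwrite(f"pics/{n}_end.png",p[...,::-1])
    for c in "red yellow blue green".split(): find(c+"_cup",n,X); saucer(c,n)
    for k in ("flower_mug","egg_timer"): find(k,n,X)
E
```

```text
tcp [ 387.6 -332.1  258.5] t 28.2
yellow_cup wrist 0.85 4132 top [ 8. 68.] med [ 395. -329.   38.] rim [ 385.3 -329.9] 1.6
yellow wrist 0.73 saucer [ 383.5 -328.6   48.4] res 0.2
red_cup scene 0.86 449 top [19. 71.] med [ 484. -210.   49.] rim [ 497.8 -206.9] 1.8
red scene 0.89 saucer [ 499.1 -208.5   48.2] res 0.6
yellow_cup scene 0.69 497 top [19. 70.] med [ 371. -334.   47.] rim [ 385.1 -330.7] 1.6
yellow scene 0.86 saucer [ 385.2 -331.8   48.9] res 0.5
blue_cup scene 0.87 389 top [17. 70.] med [474. -18.  48.] rim [484.7 -11.3] 1.8
blue scene 0.62 saucer [484.   -9.2  46.8] res 0.7
green scene none
flower_mug scene 0.71 460 top [ 9. 49.] med [ 514. -349.   31.]
egg_timer scene 0.79 425 top [15. 58.] med [ 475. -491.   40.]
red_cup side 0.83 290 top [18. 74.] med [ 497. -187.   53.] rim [ 500.  -205.7] 2.0
red side 0.52 saucer [ 501.1 -210.7   48.8] res 0.9
yellow_cup side 0.68 215 top [22. 73.] med [ 384. -310.   53.] rim [ 387.9 -330.2] 2.0
yellow_cup side 0.58 164 top [ 5. 17.] med [477.  -2.  10.]
yellow side 0.66 saucer [ 386.7 -335.    48.7] res 1.7
blue side 0.79 saucer [486.7 -12.   48.1] res 1.0
green_cup side 0.62 650 top [22. 73.] med [392. 375.  50.] rim [394.7 360.8] 1.5
green side 0.61 saucer [395.4 357.3  49.2] res 0.4
flower_mug side 0.69 121 top [28. 53.] med [ 515. -321.   39.]
egg_timer side 0.65 156 top [11. 56.] med [ 489. -468.   36.]
```

View pics/scene_end.png

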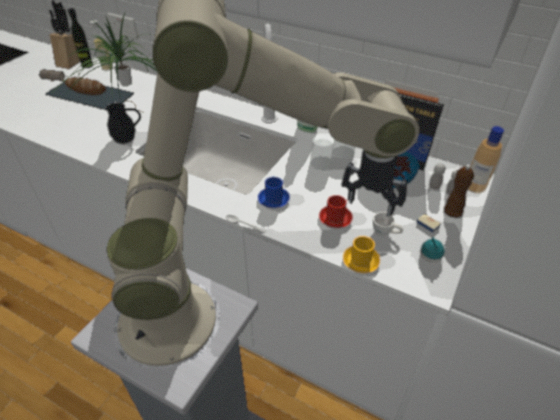

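The scene view shows the blue (273,192), red (336,210) and yellow (362,253) cups upright on their saucers. The mug and timer haven't moved. Green is hidden behind the arm here, but the side camera puts it upright at (394.7,360.8). The gripper is clear of everything.

```bash
python3 -c "
from rig import order; print(order.finish_job())"
```

```text
the job is handed in; nothing more can be done
None
```

The job is handed in at about 29 s: all four cups stand upright on their own saucers, centred to within about 2 mm by the cameras, and the saucers, mug and timer were left in place.

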